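# Open the child-locked medicine cupboard

## Robot

A 6-joint arm with a two-finger parallel gripper is mounted at the origin on a cart in front of the work surface, level with it; the furniture and walls round the work are solid. World frame = base frame: x ahead of the robot, y to its left, z up, the work surface at z = 0. Lengths are in m, angles in rad, forces in N, time in s.
With the tool pointing down it reaches from about 0.225 to 0.875 m from the base axis. Payload 3.4 kg.
Tool frame: the origin (TCP) lies at the very end of the fingers, on their centre line; the grasp point (between the pads) lies 19 mm behind it (manip.hold_point_z is the distance from the TCP to the grasp point, in m); z points along the fingers, x is the direction in which the jaws open and shut, and the axes are right-handed (so a half turn about z gives the same grasp; the last joint's range is limited). The gripper opens to 85 mm and grips with 20 to 120 N. Pads are 22 mm wide; open, the fingers measure 114 mm over their backs; the gripper's body (76 mm by 85 mm) begins 54 mm behind the grasp point. The pads swing forward as they close: fully open they stand 13 mm farther back than shut.
Start: joints at [1.186, 0.276, 1.505, -0, 1.361, -0.121], TCP at [0.15, 0.555, 0.231] pointing down, gripper open.
Joint ranges: [-2.89, 2.89], [-0.75, 2.08], [0.22, 2.7], [-1.18, 4.32], [0.11, 2.71], [-2.7, 2.7]. Speed limits (rad/s): [2.57, 2.57, 3.14, 3.14, 3.14, 3.14].

## Interface

Orientations are given as a unit quaternion [w, x, y, z].
In Python, from rig import telemetry, cams, manip, finder gives the robot as it stands. The module is installed in compiled form; this text tells all that it offers.
- The arm moves only by the tool carry_out, never from a script. Its argument "rows" is a list that holds one entry, the list of rows, each a list of 5 numbers: the gripper's target within -1 to 1 (fully open at 1, half-way at 0, shut at -1), then the shift along the world's x, y, z in cm, then the turn about the world's z in rad. A call has 1 to 12 rows; each row shifts and turns the commanded pose from where the row before left it; what a row does not reach is not made up. A row lasts 1/10 s, in which the tool goes at most 50 mm and 8.59 degrees, less where a joint would pass 70% of its speed; a pose out of reach is approached as far as the arm can. A call with a gripper value outside its range is refused whole. The fingers move at their own pace and stop on an object; "force" is the grip in N (left out, the last holds). Time passes only in rows, so rows that do not move let the fingers close. It gives the time, the measured TCP pose, the force and the opening at its end, in the units of the state.
- telemetry.get_state(): the state, without advancing time (a new reading comes with each control period).
- cams.get_image(name): name is "scene" or "top" or "wrist"; returns a dict with "image" (384x512x3 uint8, red, green, blue), "camera_matrix" (3x3 intrinsics, pixels), "eye" and "attitude" of the camera in the world. Camera axes: x right, y down, z forward; pixel columns grow to the right and rows downward; lengths in m; the calibration is good to about 2 mm. A picture is of the moment at which its call begins. There is no depth.
- manip.sign_off(): hands the job in, once; it reports no verdict.
Trained networks look in a picture, given as the dict that the camera call returned (one of the last four; its "shot" number tells which), for a name from the list of things; names that differ only in an ending like _2 or _b are one class to them, and where a whole thing is asked for, a point or a joint stands for the part that bears it (a point fixed in the world has none). Each returns a list of dicts, best first, with "confidence" (0 to 1); they miss things now and then, are a little off and sometimes report something else, mostly with a low value. They report only what shows in the picture. A call takes as long as a camera call.
- finder.boxes_of(picture, thing): "xy" ([column, row] in pixels, amid what is visible of it).
The state is a dict: "clock": time; "qpos": joint angles; "qd": joint speeds; "effort": joint torques, N m; "position": TCP position; "ee_rot": TCP orientation; "contact_force": force on the tool from outside, world axes, zero at the start; "moment": the same for the moment, N m; "width": finger opening in m.
Only numpy, scipy, OpenCV 4.12 (cv2) and the standard library are available. Lean on these libraries where they do the work, as an engineer would, in place of code of your own. Each camera call takes 0.05 s, during which the arm holds its last target.

## Task

Open the little medicine cupboard on the worktop so that its things can be reached. It has a child catch: draw the door ajar until the catch holds it, press the hidden hook of the catch down through the gap behind the door, and swing the door open past it, gently, all the way to its stop. Leave the things in and around the cupboard standing where they are.

Things in the scene. Friction and masses are not known exactly. Their poses are not given: they have to be found in the camera images.
- cupboard: Cream cupboard, fixed; 150 deep (x) x 280 wide (y) x 280 mm high without its door. Origin: centre of the underside; its -x is its front, +y its left side as the robot sees it, where the door hinges. The door (16 mm thick, 276 mm wide, top level with the cupboard's top) covers the whole front. The upper panel is 12 mm thick, its front edge 75 mm in front of the origin.
- hinge_top (a point): Point on the upright hinge axis at the height of the cupboard's top: the door's inner face passes through this axis. In the cupboard's frame it lies at x -76, y +140, z 280 mm.
- cupboard_door (a joint): Door angle in rad: 0 shut, grows as the free (right) edge swings out towards the robot. The catch holds it at about 0.27, with a gap of about 45 mm between door and cupboard at the catch. Its stop is at 1.66. It stays where it is left and moves with about 1 to 2 N at the knob.
- knob (a point): Centre of the head of the steel knob on the door's front: head 30 mm across, 16 mm long along the door's normal, on a 12 mm stem. The head's centre is 27 mm out from the door's front face (43 mm from its inner face), 252 mm from the hinge axis, 30 mm below the door's top.
- catch_pad (a point): Spot to press on the catch's white sprung hook, an 18 mm wide arm behind the door, square to it, moving with it. On the arm's upper face, 24 mm behind the door's inner face, 170 mm from the hinge axis, 29 mm below the door's top. It is flat from 16 to 74 mm behind the door, to a barb that holds behind a strike under the top panel. Ajar, it is reached from above through the gap; shut, it is covered.
- catch (a joint): Hook angle in rad: 0 at rest (sprung up), grows as it is pressed down, 0.7 at most. Pivot 8 mm behind the door's inner face, 21 mm below its top. From about 0.2 the barb passes under the strike (4 mm of stroke, 8 N at the pad); keep it pressed until the door is past about 0.55 rad, where the barb is clear. Released, it springs up.
- mug: White mug with blue dots, 93 mm high, on the worktop to the right. Origin under its middle, z up. Bystander.
- jar: Square glass jar with yellow lid, 122 mm high, on the worktop to the left. Origin under its middle, z up. Bystander.
- black_bottle: Black bottle 42x61x163 mm, stored in the cupboard on the left. Origin under its middle, z up. Bystander.
- teal_box: Teal carton 34x62x85 mm, stored in the middle of the cupboard. Origin under its middle, z up. Bystander.
- orange_carton: Orange carton 36x44x132 mm, stored in the cupboard on the right. Origin under its middle, z up. Bystander.

How it is judged:
On the way, in this order (a step that is already met when the one before it is completed fails the run):
1. the door is drawn ajar until the catch holds it, the hook still up (value of joint cupboard_door between 0.2 and 0.36 rad and value of joint catch below 0.08 rad), for 0.1 s.
2. the hook is pressed down through the gap, the door still ajar (value of joint catch above 0.13 rad and value of joint cupboard_door between 0.12 and 0.4 rad).
At the end, for the whole second after the job is handed in: The door stands still within 0.08 rad (about 5 degrees) of its stop at 1.66 rad and the hook of the catch has sprung up again (value of joint cupboard_door above 1.58 rad and velocity of joint cupboard_door between -0.05 and 0.05 rad/s and value of joint catch below 0.08 rad); the robot touches nothing.
It fails at once if the door is slammed into its stop (faster than 1.5 rad/s near it) (value of joint cupboard_door above 1.5 rad and velocity of joint cupboard_door above 1.5 rad/s).
It fails at once if a bystander is shifted by more than 30 mm or tipped (distance of any of mug, jar, black_bottle, teal_box, orange_carton from where it was at the start of the episode above 0.03 m or angle between any of mug, jar, black_bottle, teal_box, orange_carton's own z axis and vertical above 0.3 rad).
It also fails if it takes over 56 s, if anything falls off the work surface, if the arm or the gripper's body presses on something with over 40 N, if the wrist force passes 120 N, or if a joint passes its speed limit or range.

## Working session

There is one attempt and no reset: what is moved stays moved. The work goes in short steps, Python scripts to look and compute and a tool call to move; the robot and the scene stay as the last step left them, time stands still between calls to the robot, and variables do not carry over. Pictures are saved under pics/ and viewed, and the job is handed in when it is done.

Besides the shell and the picture viewer there is one more tool, called after ">>>" as a command line: name --argument value ..., lists and objects as JSON in quotes. carry_out: Moves the arm, as the interface text tells. Its arguments: {"type":"object","properties":{"rows":{"type":"array","items":{"type":"array","items":{"type":"array","items":{"type":"number"}}}},"force":{"type":"number"}},"required":["rows"]}

```bash
mkdir -p pics; cat > h.py <<'E'
import numpy as np, cv2
from rig import telemetry, cams, manip, finder
from scipy.spatial.transform import Rotation as R
def rot(a):
    a=np.array(a,float)
    return a if a.shape==(3,3) else R.from_quat([a[1],a[2],a[3],a[0]]).as_matrix()
def P(p):
    A=rot(p['attitude']);return p['camera_matrix']@np.hstack([A.T,(-A.T@np.array(p['eye']))[:,None]])
def proj(p,X):
    h=P(p)@np.append(X,1);return h[:2]/h[2]
def ray(p,uv):
    d=rot(p['attitude'])@np.linalg.inv(p['camera_matrix'])@np.array([uv[0],uv[1],1.]);return np.array(p['eye']),d/np.linalg.norm(d)
def onz(p,uv,z):
    e,d=ray(p,uv);return e+d*(z-e[2])/d[2]
def tri(ps,uvs):
    A=0;b=0
    for p,u in zip(ps,uvs):
        e,d=ray(p,u);M=np.eye(3)-np.outer(d,d);A=A+M;b=b+M@e
    return np.linalg.solve(A,b)
def save(p,n,s=1.5):
    cv2.imwrite('pics/'+n+'.png',cv2.resize(cv2.cvtColor(p['image'],cv2.COLOR_RGB2BGR),None,fx=s,fy=s,interpolation=cv2.INTER_CUBIC))
E
python3 - <<'E'
from h import *
for n in ['scene','top','wrist']:
    p=cams.get_image(n);save(p,n+'0')
    print(n,p['eye'],p['attitude'],p['camera_matrix'].tolist())
    for t in ['cupboard','knob','catch_pad','hinge_top','cupboard_door','mug','jar']:
        try: print(t,[(np.round(d['xy'],1).tolist(),round(d['confidence'],2)) for d in finder.boxes_of(p,t)][:3])
        except Exception as e: print(t,e)
print(telemetry.get_state())
E
```

```text
scene [ 0.86663228 -1.28361333  0.7736127 ] [-0.53802474  0.83776061  0.07199917 -0.0591833 ] [[497.3454133833668, 0.0, 258.8687232674357], [0.0, 497.3454133833668, 193.95040175600354], [0.0, 0.0, 1.0]]
cupboard [([276.2, 193.4], 0.77)]
knob [([250.3, 189.7], 0.65)]
catch_pad []
hinge_top [([278.0, 190.3], 0.84), ([249.1, 191.6], 0.29)]
cupboard_door [([245.5, 192.4], 0.86)]
mug [([177.4, 279.9], 0.95)]
jar []
top [-0.09898236 -0.21142562  1.09298048] [-0.27157909  0.75755863 -0.56097482  0.19405405] [[371.5631266934755, 0.0, 255.5839418737609], [0.0, 371.5631266934755, 186.07574776948826], [0.0, 0.0, 1.0]]
cupboard [([244.9, 166.9], 0.7)]
knob [([238.7, 185.7], 0.57), ([145.5, 200.3], 0.57)]
catch_pad []
hinge_top [([248.3, 167.0], 0.95)]
cupboard_door [([237.0, 185.4], 0.88)]
mug [([355.5, 275.7], 0.57)]
jar [([146.1, 201.0], 0.65)]
wrist [0.06983495 0.57839728 0.37304854] [0.13032335 0.78335621 0.59945947 0.10008604] [[317.3392394065485, 0.0, 255.51139622461108], [0.0, 317.3392394065485, 185.1597753624194], [0.0, 0.0, 1.0]]
cupboard []
knob []
catch_pad []
hinge_top []
cupboard_door []
mug []
jar []
{'clock': 1.2, 'qpos': array([ 1.18599789e+00,  2.75878269e-01,  1.50493184e+00,  1.44285289e-05,
        1.36066901e+00, -1.21018831e-01]), 'qd': array([-9.65700357e-05,  7.63285379e-04,  1.13354651e-03,  1.54818330e-03,
       -4.09522834e-04,  5.07202233e-04]), 'effort': array([ 4.09159220e-04, -4.16674626e+01, -2.46096539e+01, -2.31846743e-04,
        3.07345699e-04,  1.64423244e-05]), 'position': array([0.14994114, 0.55513337, 0.23132771]), 'ee_rot': array([-3.48986399e-05,  7.93956604e-01,  6.07974430e-01,  4.53260364e-05]), 'contact_force': array([-0.12622491, -0.64460795,  0.25570099]), 'moment': array([-0.01294484, -0.01181724, -0.0073724 ]), 'width': 0.08563330908402247}
```

View pics/scene0.png

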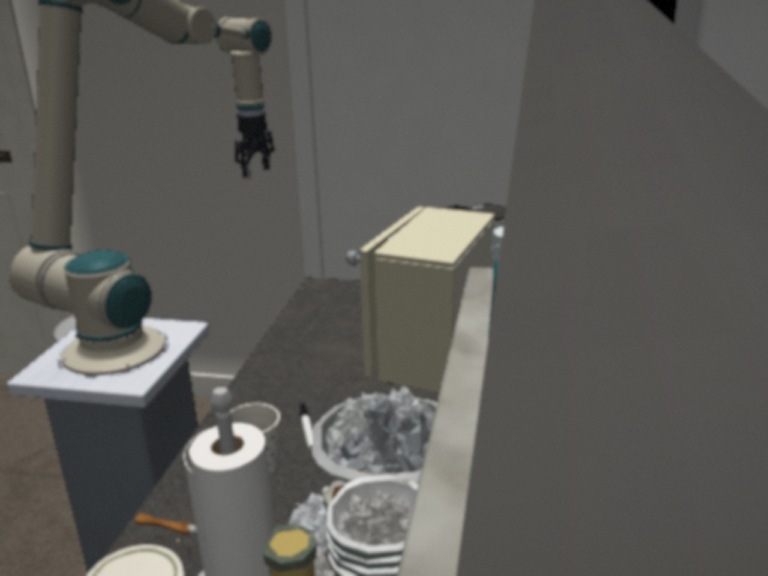

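View pics/top0.png

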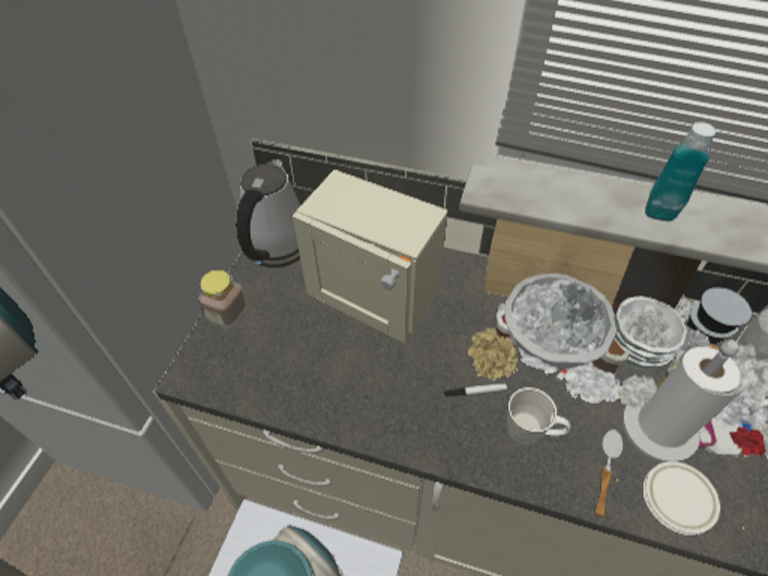

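```bash
python3 - <<'E'
from h import *
p=cams.get_image('top');q=cams.get_image('scene')
np.savez('v.npz',top=p['image'],scene=q['image'])
import pickle;pickle.dump((p,q),open('v.pkl','wb'))
def crop(p,x0,y0,x1,y1,s,n):
    cv2.imwrite('pics/%s.png'%n,cv2.resize(cv2.cvtColor(p['image'][y0:y1,x0:x1],cv2.COLOR_RGB2BGR),None,fx=s,fy=s,interpolation=cv2.INTER_CUBIC))
crop(p,185,105,315,235,4.5,'topc');crop(q,225,125,345,265,4.2,'scenec')
E
```

```text
(no output)
```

View pics/topc.png

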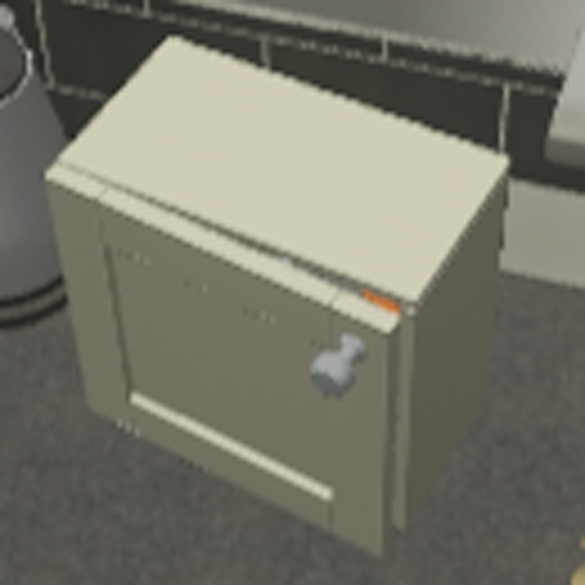

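View pics/scenec.png

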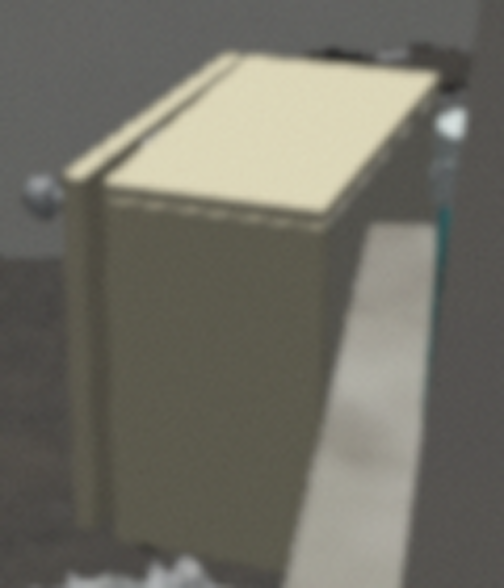

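```bash
cat > fit.py <<'E'
from h import *
import pickle
from scipy.optimize import least_squares
p,q=pickle.load(open('v.pkl','rb'))
def t(u,v):return np.array([u/4.5+185,v/4.5+105])-.5
def s(u,v):return np.array([u/4.2+225,v/4.2+125])-.5
C={'BL':(.075,.14),'BR':(.075,-.14),'FR':(-.075,-.14),'FL':(-.075,.14)}
obs=[(p,'BL',t(172,37)),(p,'BR',t(508,158)),(p,'FR',t(413,305)),
(q,'FR',s(105,187)),(q,'BR',s(325,215)),(q,'BL',s(437,74))]
def W(X,l):
    c,n=np.cos(X[2]),np.sin(X[2]);return np.array([X[0]+c*l[0]-n*l[1],X[1]+n*l[0]+c*l[1],X[3] if len(l)<3 else l[2]+X[3]-.28])
def door(X,r,n,dz,a=None):  # r from hinge, n outwards from inner face, dz rel top
    a=X[4] if a is None else a
    # dir along door from hinge at shut: -y ; outward normal -x ; opening: free edge to -x
    d=np.array([-np.sin(a),-np.cos(a)]);o=np.array([-np.cos(a),np.sin(a)])
    l=np.array([-.076,.14])+r*d+n*o
    return W(X,(l[0],l[1],.28+dz))
def f(X):
    r=[]
    for c,k,u in obs: r.append(proj(c,W(X,C[k]))-u)
    for c,u in [(p,t(390,331)),(q,s(68,180))]: r.append(proj(c,door(X,.276,.016,0))-u)
    r.append(proj(p,door(X,0,.016,0))-t(47,177))
    r.append(proj(p,door(X,.276,.016,-.28))-t(384,556))
    r.append(proj(p,door(X,.252,.043,-.03))-t(333,374)); r.append(proj(q,door(X,.252,.043,-.03))-s(42,195))
    return np.concatenate(r)
if __name__=='__main__':
    o=least_squares(f,[.6,.1,0,.28,.05],loss='soft_l1');print(o.x);print(f(o.x).reshape(-1,2).round(1).tolist())
    X=o.x;np.save('X.npy',X)
    for a in (X[4],.27,.55,1.66): print(a,'knob',door(X,.252,.043,-.03,a),'pad',door(X,.17,-.024,-.029,a))
    print('hinge',W(X,(-.076,.14)))
    for c in (p,q):
        pass
    for n,uv,z in [('mug',(355.5,275.7),.045),('jar',(146.1,201),.06)]: print(n,onz(p,uv,z))
E
python3 fit.py
```

```text
[ 0.69874727  0.07059959 -0.19698742  0.27718884  0.04094695]
[[-0.6, 0.2], [0.8, 0.5], [0.7, -0.3], [-0.3, -0.6], [0.1, -0.5], [0.6, 0.5], [-0.1, -0.1], [-0.3, -0.7], [-1.1, 0.0], [-0.6, 2.2], [0.6, -0.1], [1.5, 1.4]]
0.04094694506681491 knob [ 0.55043342 -0.01199898  0.24718884] pad [0.63487287 0.05189921 0.24818884]
0.27 knob [0.49977139 0.01710701 0.24718884] pad [0.59651386 0.06016386 0.24818884]
0.55 knob [0.4488498  0.0670798  0.24718884] pad [0.55372369 0.08172449 0.24818884]
1.66 knob [0.42200603 0.33515718 0.24718884] pad [0.48175665 0.24773371 0.24818884]
hinge [0.65161729 0.22276648 0.27718884]
mug [ 0.46169884 -0.34296487  0.045     ]
jar [0.5236683  0.39119214 0.06      ]
```

>>> carry_out --rows '[[[1,2.6,-3.8,1,0],[1,2.8,-3.9,1,0],[1,2.8,-3.9,1,0],[1,2.8,-3.9,1,0],[1,2.8,-3.9,1,0],[1,2.8,-3.9,1,0],[1,2.8,-3.9,1,0],[1,2.8,-3.9,1,0],[1,2.8,-3.9,1,0],[1,2.8,-3.9,1,0],[1,2.8,-3.9,1,0.02],[1,2.0,-2.5,1,0]]]'

```text
clock: 2.5
position: [0.4773, 0.0993, 0.3518]
ee_rot: [0.001, 0.789, 0.615, 0.0]
contact_force: [0.4, 0.6, -0.2]
width: 0.0854
```

>>> carry_out --rows '[[[1,2.4,-3.7,0,0],[1,2.5,-3.8,0,0],[1,2.5,-3.8,-2,0],[1,0,0,-1,0],[1,0,0,0,0]]]'

```text
clock: 3.0
position: [0.5491, -0.0114, 0.319]
ee_rot: [-0.002, 0.788, 0.615, -0.002]
contact_force: [0.2, 0.1, 0.8]
width: 0.0855
```

```bash
python3 - <<'E'
from h import *
from fit import door
X=np.load('X.npy')
p=cams.get_image('wrist')
s=telemetry.get_state();print(s['position'],s['ee_rot'])
for a in [door(X,.252,.043,-.03),door(X,.252,.035,-.03),door(X,.276,.016,0),door(X,0.1,.016,0)]:
    u=proj(p,a);print(u);cv2.circle(p['image'],tuple(int(round(v)) for v in u),3,(255,0,0),1)
save(p,'w1')
E
```

```text
[ 0.54915858 -0.01054292  0.32041643] [-1.35714860e-03  7.88008760e-01  6.15662116e-01 -7.15334169e-04]
[252.90444734 200.9031624 ]
[253.0257254  211.09352874]
[216.73621949 255.85926887]
[483.30952513 253.79761213]
```

View pics/w1.png

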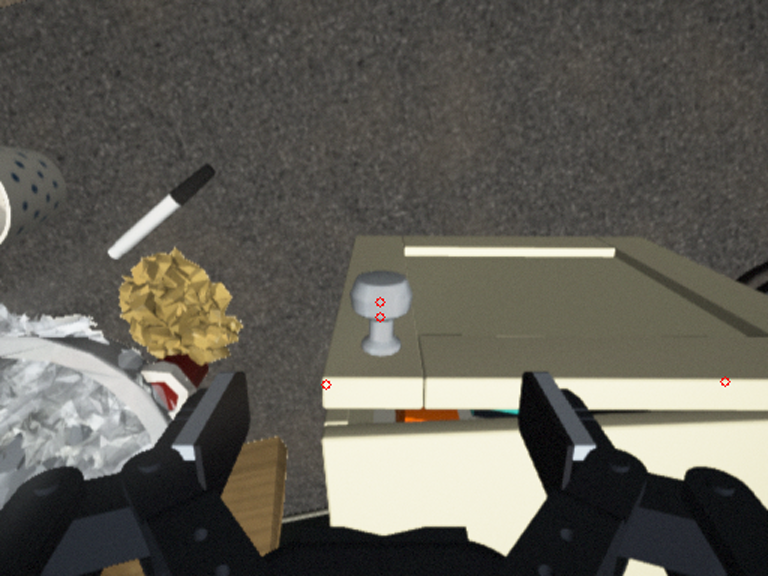

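>>> carry_out --rows '[[[1,0,0,-3.5,0],[1,0,0,-3.5,0],[1,0,0,-2.2,0],[0,0,0,0,0],[-0.3,0,0,0,0],[-1,0,0,0,0],[-1,0,0,0,0],[-1,0,0,0,0]]]' --force 40

```text
clock: 3.85
position: [0.5504, -0.0131, 0.232]
ee_rot: [0.003, 0.788, 0.616, -0.0]
contact_force: [-2.0, -3.8, 6.0]
width: 0.0269
```

>>> carry_out --rows '[[[-1,-0.67,0.31,0,-0.029],[-1,-0.66,0.32,0,-0.029],[-1,-0.65,0.34,0,-0.029],[-1,-0.63,0.35,0,-0.029],[-1,-0.62,0.37,0,-0.029],[-1,-0.62,0.39,0,-0.029],[-1,-0.6,0.41,0,-0.028],[-1,-0.58,0.43,0,-0.028],[-1,0,0,0,0],[-1,0,0,0,0]]]'

```text
clock: 4.85
position: [0.5029, 0.0135, 0.2321]
ee_rot: [0.007, 0.853, 0.522, 0.001]
contact_force: [3.7, -9.6, 2.0]
width: 0.0273
```

```bash
python3 - <<'E'
from h import *
p=cams.get_image('wrist');save(p,'w2');q=cams.get_image('top')
cv2.imwrite('pics/t2.png',cv2.resize(cv2.cvtColor(q['image'][105:235,175:325],cv2.COLOR_RGB2BGR),None,fx=4.5,fy=4.5,interpolation=cv2.INTER_CUBIC))
E
```

```text
(no output)
```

View pics/w2.png

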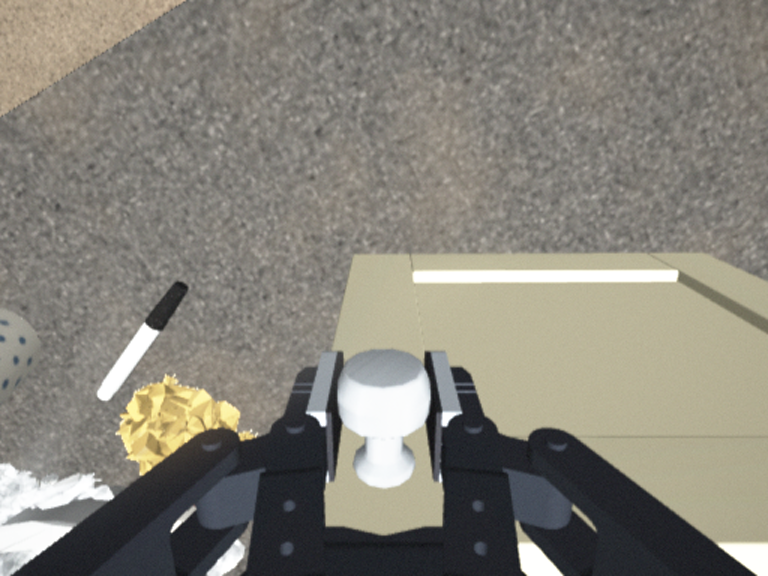

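View pics/t2.png

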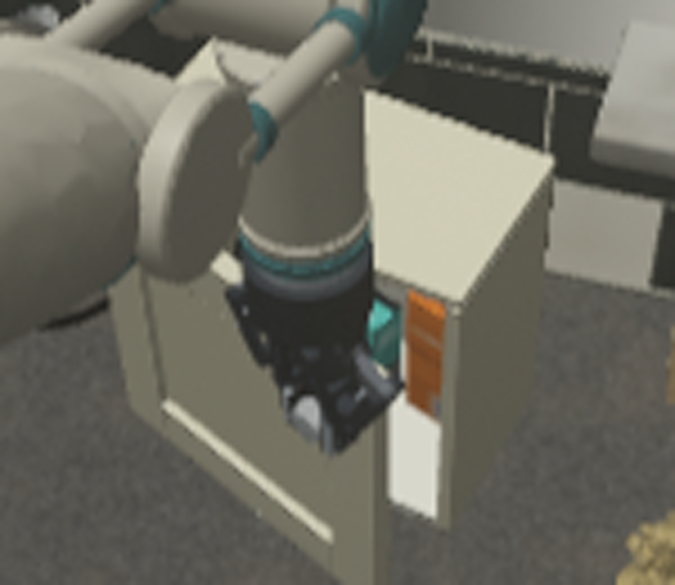

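>>> carry_out --rows '[[[0.3,0,0,0,0],[0.3,0,0,0,0],[0.3,0,0,0,0],[0.3,0,0,3,0],[0.3,0,0,4,0],[0.3,-2,-3,3,0],[0.3,0,-4,2,0],[0.3,0,-4,0,0],[-1,0,-4,0,0],[-1,0,0,0,0],[-1,0,0,0,0]]]'

```text
clock: 6.05
position: [0.4795, -0.1319, 0.3491]
ee_rot: [-0.001, 0.854, 0.521, 0.0]
contact_force: [0.6, 1.2, -0.5]
width: 0.0122
```

```bash
python3 - <<'E'
from h import *
p=cams.get_image('wrist');save(p,'w3');q=cams.get_image('top');s=cams.get_image('scene')
import pickle;pickle.dump((p,q,s),open('v3.pkl','wb'))
cv2.imwrite('pics/t3.png',cv2.resize(cv2.cvtColor(q['image'][105:235,175:325],cv2.COLOR_RGB2BGR),None,fx=4.5,fy=4.5,interpolation=cv2.INTER_CUBIC))
cv2.imwrite('pics/s3.png',cv2.resize(cv2.cvtColor(s['image'][125:265,205:345],cv2.COLOR_RGB2BGR),None,fx=4,fy=4,interpolation=cv2.INTER_CUBIC))
E
```

```text
(no output)
```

View pics/w3.png

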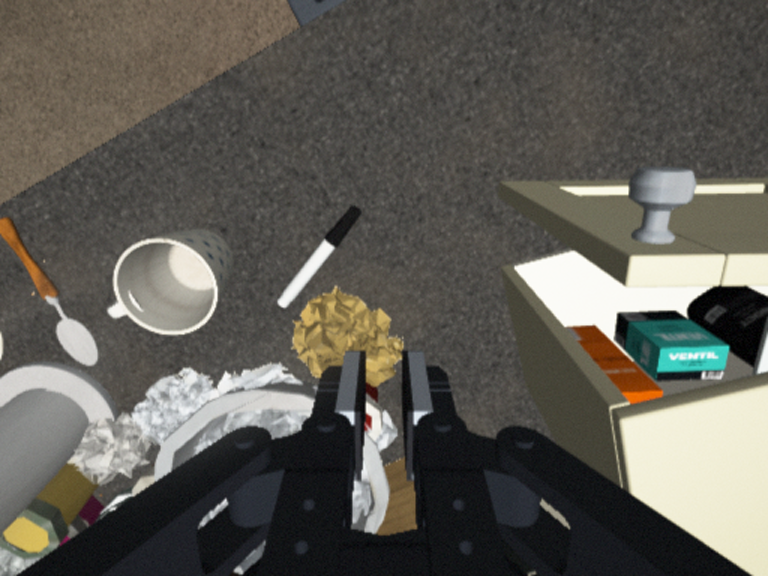

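View pics/t3.png

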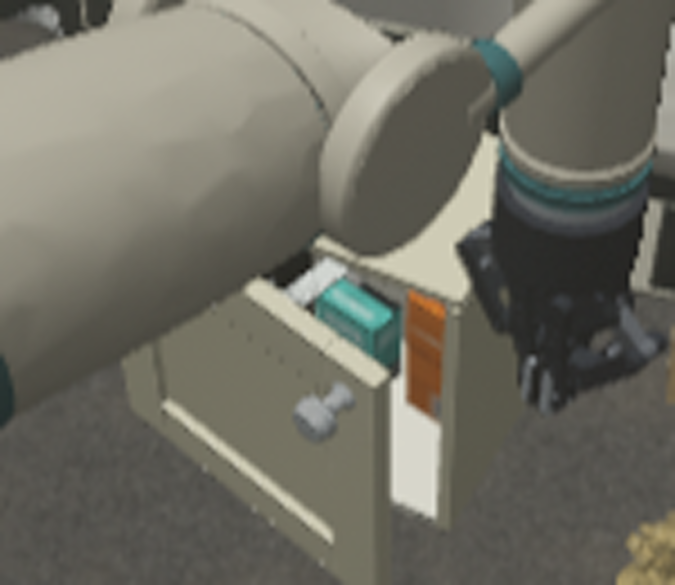

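View pics/s3.png

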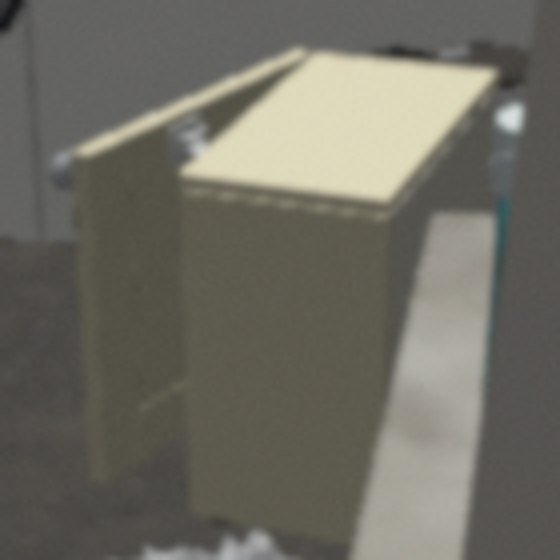

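```bash
python3 - <<'E'
from fit import *
X=np.load('X.npy')
w,q3,s3=pickle.load(open('v3.pkl','rb'))
O=[(q3,(.276,.016,0),np.array([387,383])/4.5+[174.5,104.5]),(q3,(.252,.043,-.03),np.array([316,419])/4.5+[174.5,104.5]),
(s3,(.276,.016,0),np.array([78,157])/4+[204.5,124.5]),(w,(.276,.016,0),np.array([630,286])/1.5-.3),(w,(.252,.043,-.03),np.array([662,188])/1.5-.3)]
g=lambda a:np.concatenate([proj(c,door(X,*l,a[0]))-u for c,l,u in O])
o=least_squares(g,[.27],loss='soft_l1');a=o.x[0];print(a,g(o.x).reshape(-1,2).round(1).tolist())
# cupboard corner in wrist
print(proj(w,W(X,(-.075,-.14)))*1.5, proj(q3,door(X,.17,-.04,-.029,a)),'img hook crop', (proj(q3,door(X,.17,-.04,-.029,a))-[174.5,104.5])*4.5)
for n in (-.024,-.028,-.03): print(n,door(X,.17,n,-.029,a), 'jawyaw',np.pi/2-a+X[2])
fe=W(X,(-.075,0))
# clearance from (r=.17±.0145) to cupboard front line along door normal
c,n=np.cos(X[2]),np.sin(X[2]);
for r in (.155,.17,.185):
  for d in (-.039,-.045):
    v=door(X,r,d,0,a)-W(X,(-.075,0)); print(r,d,'x beyond front',v[0]*c+v[1]*n)
save(w,'w3b')
E
```

```text
0.24724887044095525 [[-2.1, 0.3], [1.1, -0.1], [-0.1, -0.9], [0.2, -13.5], [-4.2, 5.7]]
[616.93118627 419.46216889] [245.11802567 166.89075268] img hook crop [317.7811155  280.75838707]
-0.024 [0.6002272  0.05895239 0.24818884] jawyaw 1.1265600333328087
-0.028 [0.60383896 0.05723331 0.24818884] jawyaw 1.1265600333328087
-0.03 [0.60564483 0.05637378 0.24818884] jawyaw 1.1265600333328087
0.155 -0.039 x beyond front -0.001120314141054853
0.155 -0.045 x beyond front 0.004697222225880687
0.17 -0.039 x beyond front -0.004791375482293763
0.17 -0.045 x beyond front 0.0010261608846417782
0.185 -0.039 x beyond front -0.008462436823532678
0.185 -0.045 x beyond front -0.0026449004565971355
```

>>> carry_out --rows '[[[-1,2.0,3.1,0,0.03],[-1,2.5,3.9,0,0],[-1,2.5,3.9,0,0],[-1,2.5,3.9,0,0],[-1,2.4,3.9,0,0],[-1,0,0,-2,0],[-1,0,0,-1.5,0],[-1,0,0,0,0],[-1,0,0,0,0]]]'

```text
clock: 7.1
position: [0.5984, 0.0564, 0.3146]
ee_rot: [-0.0, 0.845, 0.535, -0.0]
contact_force: [-0.2, -0.4, -1.2]
width: -0.0
```

```bash
python3 - <<'E'
from fit import *
X=np.load('X.npy')
p=cams.get_image('wrist');s=telemetry.get_state();print(s['position'],s['ee_rot'],s['width'])
t=s['position'];print('tip',proj(p,t)*1.5, 'tip at z.249',proj(p,[t[0],t[1],.249])*1.5)
a=.247
for l in [(.17,-.024,-.029),(.17,-.07,-.029),(.276,.016,0),(.276,0,0)]: 
    u=proj(p,door(X,*l,a));print(l,u*1.5);cv2.circle(p['image'],tuple(int(round(v)) for v in u),2,(255,0,0),1)
save(p,'w4')
s=cams.get_image('scene');cv2.imwrite('pics/s4.png',cv2.resize(cv2.cvtColor(s['image'][105:225,205:345],cv2.COLOR_RGB2BGR),None,fx=4.5,fy=4.5,interpolation=cv2.INTER_CUBIC))
E
```

```text
[0.59873629 0.0559961  0.31528841] [2.86831454e-04 8.45146324e-01 5.34534567e-01 6.35812617e-04] -0.0002769797528660961
tip [377.93058566 378.35298653] tip at z.249 [379.33519528 304.36261062]
(0.17, -0.024, -0.029) [386.38872826 303.95391977]
(0.17, -0.07, -0.029) [386.0847836  388.97039988]
(0.276, 0.016, 0) [112.56696257 235.74735941]
(0.276, 0, 0) [119.94458043 275.05089178]
```

View pics/w4.png

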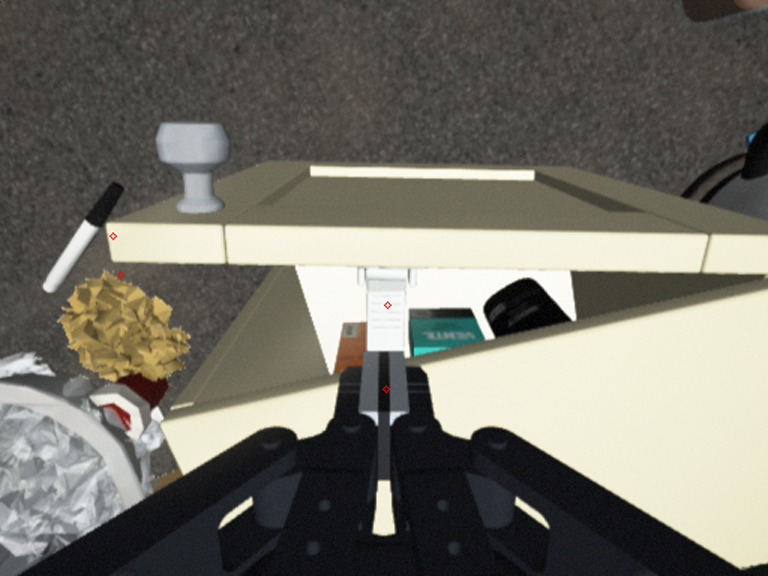

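View pics/s4.png

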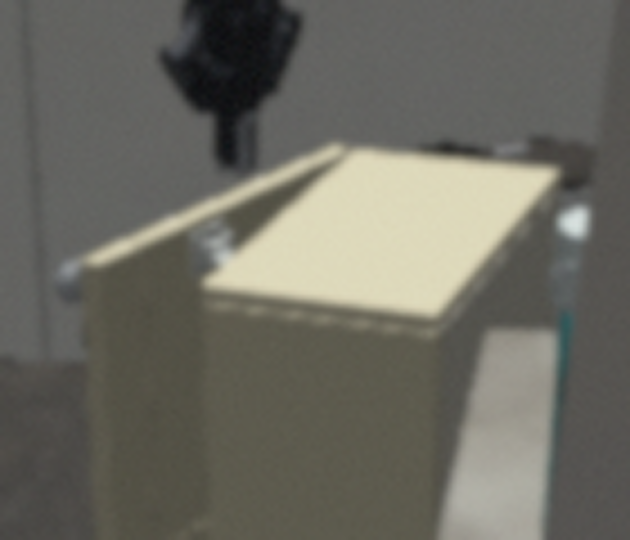

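>>> carry_out --rows '[[[-1,-0.6,0.28,-1,0],[-1,0,0,-1,0],[-1,0,0,-1,0],[-1,0,0,-1,0],[-1,0,0,-1,0],[-1,0,0,-0.7,0],[-1,0,0,0,0]]]'

```text
clock: 7.9
position: [0.5939, 0.0575, 0.2568]
ee_rot: [0.001, 0.845, 0.534, 0.001]
contact_force: [3.3, -1.2, -1.8]
width: -0.0002
```

```bash
python3 - <<'E'
from fit import *
p=cams.get_image('wrist');s=telemetry.get_state();print(s['position'],s['contact_force'])
save(p,'w5')
E
```

```text
[0.59380108 0.05752894 0.25699474] [ 4.36432917 -1.52128772 -1.25471998]
```

View pics/w5.png

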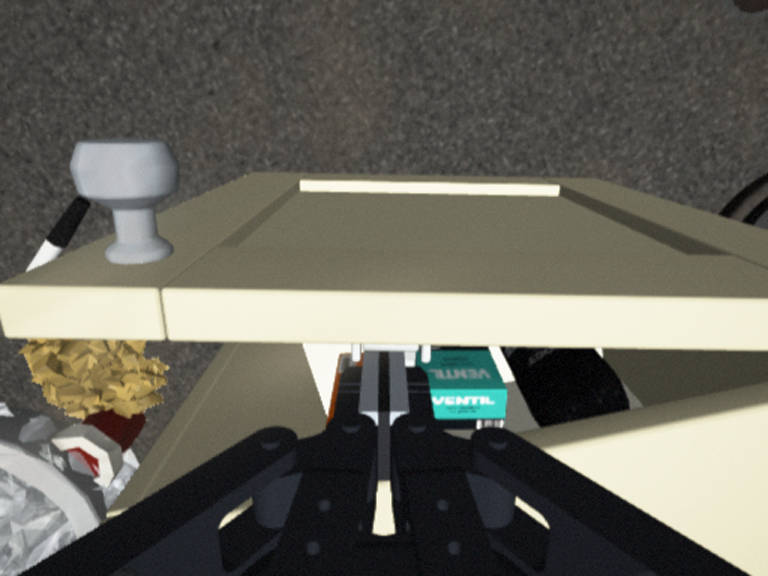

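>>> carry_out --rows '[[[-1,0.3,-0.14,0,0],[-1,0,0,-0.4,0],[-1,0,0,-0.4,0],[-1,0,0,-0.4,0],[-1,0,0,0,0],[-1,0,0,0,0]]]'

```text
clock: 8.55
position: [0.597, 0.0568, 0.248]
ee_rot: [0.001, 0.845, 0.534, 0.002]
contact_force: [0.4, -0.8, 9.7]
width: 0.0
```

>>> carry_out --rows '[[[-1,0,0,-0.3,0],[-1,0,0,-0.3,0],[-1,0,0,-0.2,0],[-1,0,0,0,0],[-1,0,0,0,0]]]'

```text
clock: 9.05
position: [0.5985, 0.0566, 0.2435]
ee_rot: [0.003, 0.845, 0.534, 0.005]
contact_force: [0.1, -0.9, 21.2]
width: 0.0002
```

```bash
python3 - <<'E'
from fit import *
p=cams.get_image('wrist');s=telemetry.get_state();print(s['position'],s['contact_force'])
save(p,'w6')
s=cams.get_image('scene');cv2.imwrite('pics/s6.png',cv2.resize(cv2.cvtColor(s['image'][105:225,205:345],cv2.COLOR_RGB2BGR),None,fx=4.5,fy=4.5,interpolation=cv2.INTER_CUBIC))
E
```

```text
[0.59856431 0.05662648 0.24349428] [-0.80253861 -1.04554753 20.05597975]
```

View pics/w6.png

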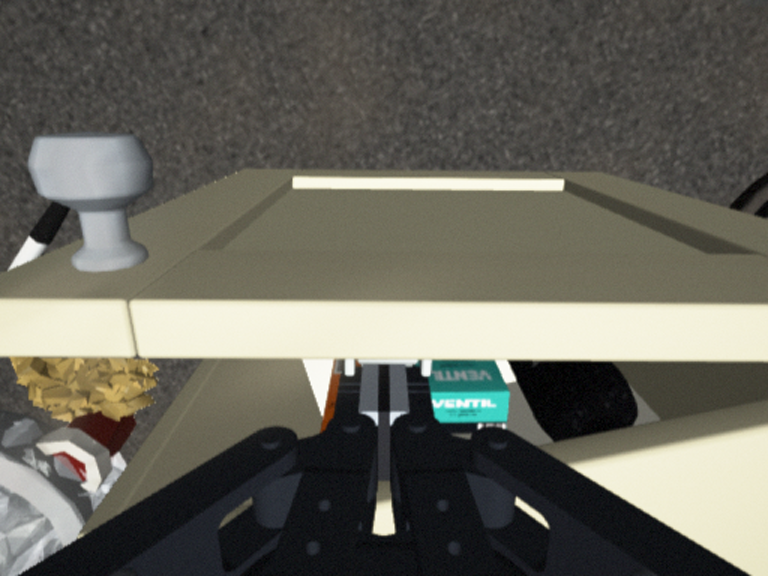

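View pics/s6.png

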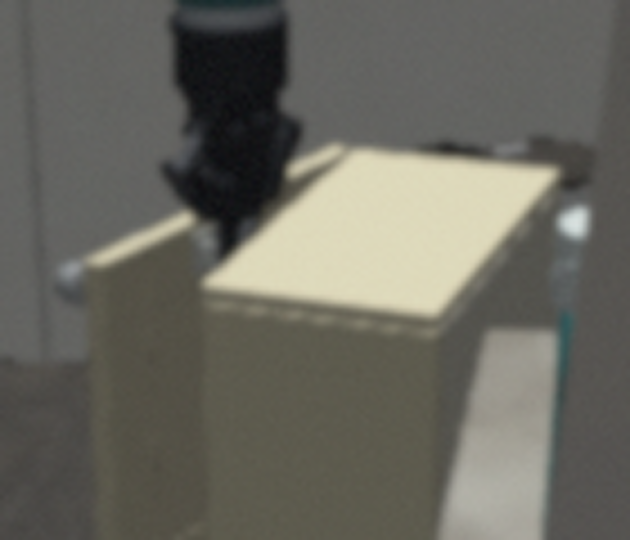

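>>> carry_out --rows '[[[-1,-0.3,0.14,0,0],[-1,-0.82,0.28,0,-0.05],[-1,-0.81,0.33,0,-0.05],[-1,-0.8,0.37,0,-0.05],[-1,-0.77,0.41,0,-0.05],[-1,0,0,0,0]]]'

```text
clock: 9.75
position: [0.5625, 0.0729, 0.2434]
ee_rot: [0.002, 0.895, 0.447, 0.005]
contact_force: [-0.6, 0.0, 21.3]
width: -0.0
```

```bash
python3 - <<'E'
from fit import *
p=cams.get_image('wrist');s=telemetry.get_state();print(s['position'],s['contact_force'])
save(p,'w7')
E
```

```text
[0.56291128 0.07266087 0.24338235] [-1.89142611 -0.45435803 23.18031343]
```

View pics/w7.png

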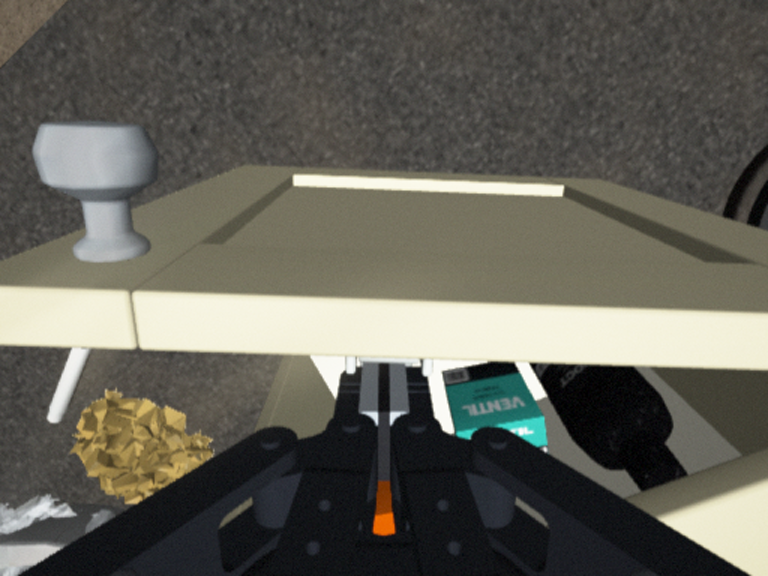

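>>> carry_out --rows '[[[-1,-0.75,0.44,0,-0.05],[-1,-0.73,0.47,0,-0.05],[-1,-0.71,0.52,0,-0.05],[-1,-0.68,0.55,0,-0.05],[-1,-0.65,0.59,0,-0.05],[-1,-0.62,0.61,0,-0.05],[-1,-0.6,0.64,0,-0.05],[-1,0,0,0,0]]]'

```text
clock: 10.6
position: [0.5165, 0.1123, 0.2432]
ee_rot: [0.0, 0.959, 0.284, 0.007]
contact_force: [1.1, 1.5, 21.6]
width: 0.0
```

```bash
python3 - <<'E'
from fit import *
p=cams.get_image('wrist');s=telemetry.get_state();print(s['position'],s['contact_force'],s['ee_rot'])
save(p,'w8')
E
```

```text
[0.51677418 0.11195714 0.24327292] [ 0.46122324  1.43958183 21.51202178] [2.37171128e-04 9.58593704e-01 2.84694831e-01 6.84894188e-03]
```

View pics/w8.png

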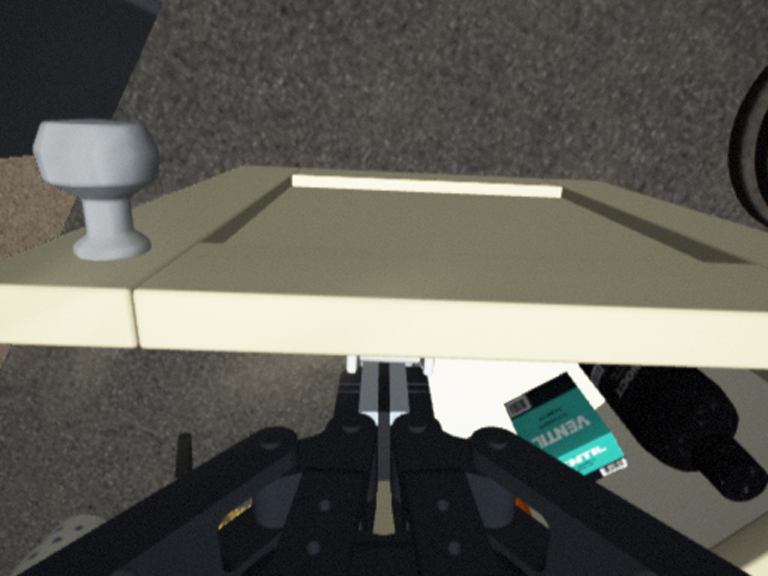

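>>> carry_out --rows '[[[-1,-0.54,0.7,0,-0.05],[-1,-0.51,0.72,0,-0.05],[-1,-0.46,0.74,0,-0.05],[-1,-0.42,0.75,0,-0.05],[-1,-0.39,0.78,0,-0.05],[-1,-0.36,0.8,0,-0.05],[-1,-0.31,0.82,0,-0.05],[-1,-0.26,0.83,0,-0.05],[-1,-0.23,0.84,0,-0.05],[-1,-0.18,0.86,0,-0.05],[-1,0,0,0,0]]]'

```text
clock: 11.75
position: [0.4803, 0.1911, 0.2429]
ee_rot: [-0.002, 0.999, 0.039, 0.006]
contact_force: [0.3, 0.3, 21.7]
width: -0.0
```

```bash
python3 - <<'E'
from fit import *
p=cams.get_image('wrist');s=telemetry.get_state();print(s['position'],s['contact_force'],s['ee_rot'],s['qpos'])
save(p,'w9');save(cams.get_image('top'),'t9',1.3)
E
```

```text
[0.48034434 0.19075702 0.24292481] [ 0.82963568  1.60061841 21.56949354] [-0.00214671  0.99922505  0.03877026  0.00644595] [0.24220132 0.17385476 1.61386518 0.00164388 1.34037945 0.16427493]
```

View pics/w9.png

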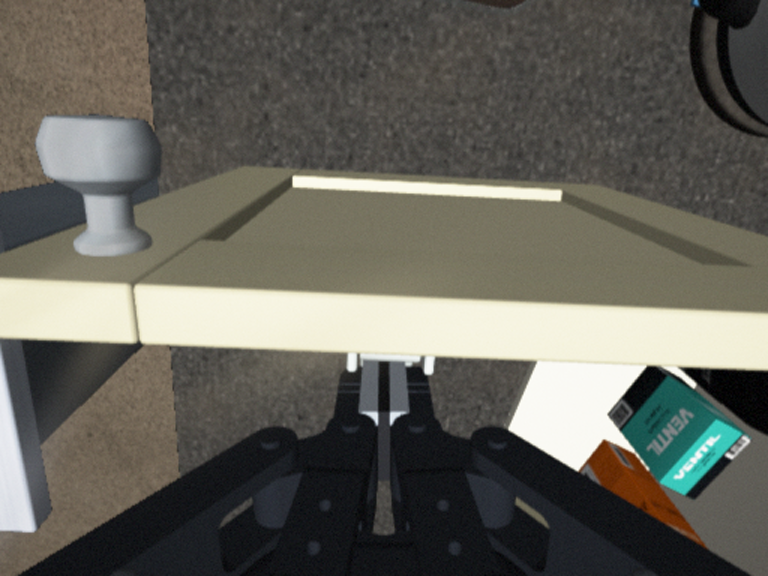

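View pics/t9.png

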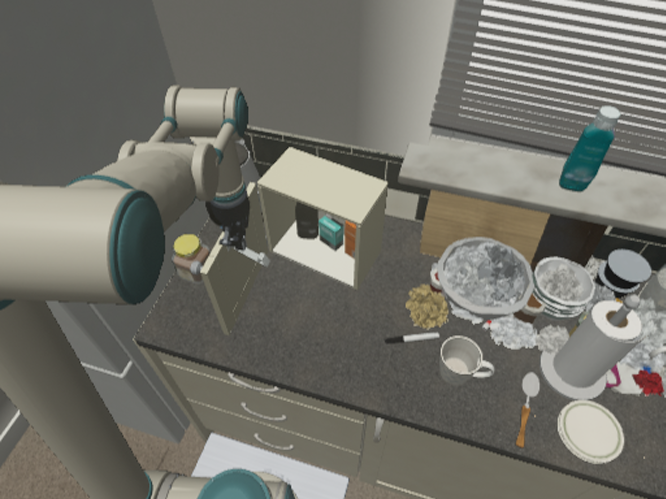

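>>> carry_out --rows '[[[-1,-0.14,0.86,0,-0.05],[-1,-0.1,0.87,0,-0.05],[-1,-0.06,0.87,0,-0.05],[-1,-0.01,0.87,0,-0.05],[-1,0.03,0.87,0,-0.05],[-1,0.05,0.6,0,-0.035],[-1,0.05,0.5,0,-0.03],[-1,0.05,0.4,0,-0.025],[-1,0.05,0.35,0,-0.02],[-1,0,0,0,0]]]'

```text
clock: 12.85
position: [0.4794, 0.2476, 0.2417]
ee_rot: [0.002, 0.99, -0.141, 0.006]
contact_force: [3.3, -10.2, 17.0]
width: 0.0005
```

```bash
python3 - <<'E'
from fit import *
p=cams.get_image('wrist');s=telemetry.get_state();print(s['position'],s['contact_force'],s['ee_rot'])
save(p,'w10')
E
```

```text
[0.47939181 0.24757425 0.24164665] [ 2.5464077  -9.46803219 18.10835676] [ 0.00192471  0.99000572 -0.14089733  0.00573728]
```

View pics/w10.png

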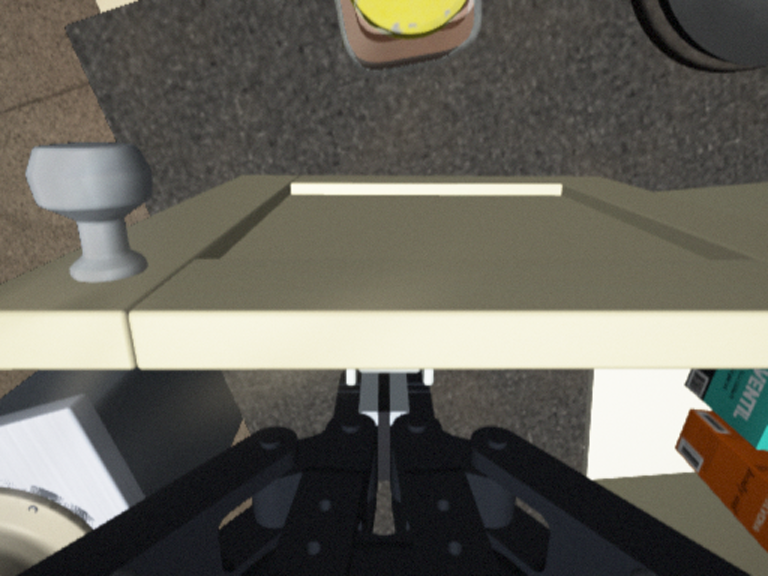

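>>> carry_out --rows '[[[-1,0,0,0.5,0],[-1,0,0,0.5,0],[-1,0,0,0.5,0],[-1,0,-0.3,1,0],[-1,0,-0.2,2,0],[-1,0,0,4,0],[-1,0,0,4,0],[-1,0,-4,0,0],[-1,0,-4,0,0],[-1,0,-4,0,0],[-1,0,0,0,0],[-1,0,0,0,0]]]'

```text
clock: 14.1
position: [0.4757, 0.1254, 0.3627]
ee_rot: [-0.001, 0.99, -0.142, 0.0]
contact_force: [-0.2, -0.6, -1.4]
width: -0.0008
```

```bash
python3 - <<'E'
from fit import *
X=np.load('X.npy')
s=telemetry.get_state();print(s['position'],s['contact_force'],np.abs(s['qd']).max())
w=cams.get_image('wrist');save(w,'w11',1);t=cams.get_image('top')
for a in (1.5,1.58,1.66): print(a,[((proj(t,door(X,*l,a))+.5-[105,125])*4).round().tolist() for l in [(.276,.016,0),(.276,0,0),(.276,.016,-.27),(.252,.043,-.03)]])
cv2.imwrite('pics/t11.png',cv2.resize(cv2.cvtColor(t['image'][125:265,105:305],cv2.COLOR_RGB2BGR),None,fx=4,fy=4,interpolation=cv2.INTER_CUBIC))
E
```

```text
[0.47569543 0.12543914 0.36265215] [-0.17289441 -0.57900573 -1.37037532] 0.03193325660087607
1.5 [[146.0, 318.0], [165.0, 325.0], [228.0, 512.0], [145.0, 305.0]]
1.58 [[121.0, 305.0], [139.0, 314.0], [207.0, 500.0], [125.0, 292.0]]
1.66 [[99.0, 290.0], [115.0, 300.0], [188.0, 487.0], [108.0, 277.0]]
```

View pics/w11.png

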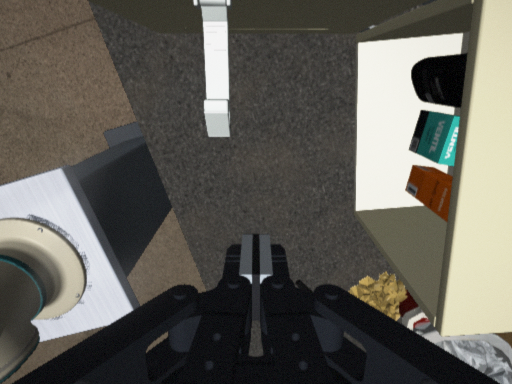

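View pics/t11.png

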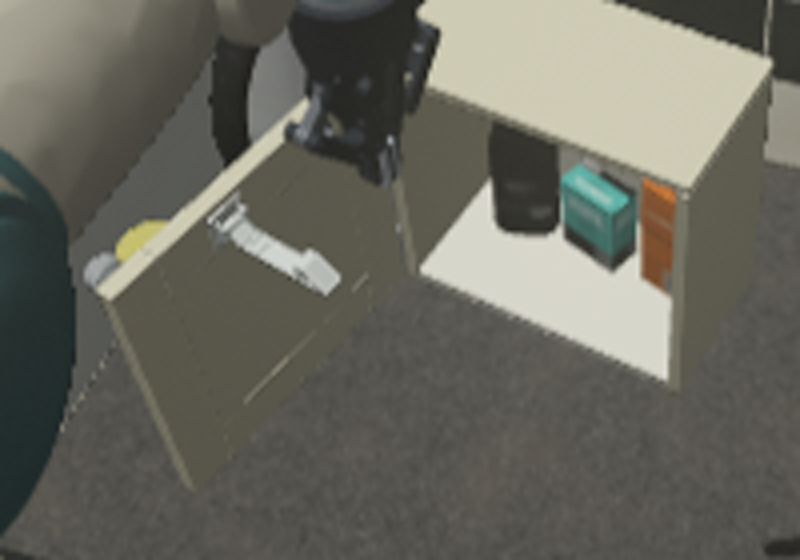

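```bash
python3 -c "
from rig import manip
print(manip.sign_off())"
```

```text
the job is handed in; nothing more can be done
None
```

The cupboard door is open to its stop and the job was handed in at about 14 s of the 56 s allowed; the sign-off gave no verdict.

**What I did:**
- I gripped the knob and drew the door ajar to about 0.25 rad. There was about 9 N of resistance there, so I took the catch to be holding.
- I let go and pressed the hook down through the gap with the closed fingertips, at about 20 N.
- I kept it pressed and dragged the door slowly round at about 0.5 rad/s until it met its stop.
- I then lifted straight up and moved clear.

**Last checks:**
- **Door:** in the top view its edges match about 1.66 rad. The tool's yaw at the stop gave 1.657.
- **Hook:** it looks sprung up again in the wrist and top views. I did not measure its angle.
- **Contents and jar:** the bottle, the teal box and the orange carton stand upright inside the cupboard. The jar, only partly in view at the end, was well clear of the door.
- **Mug:** it was out of view in the final pictures; it was still standing when last seen, in the top view with the door about three quarters open.
- **Robot:** the tool is clear of everything, with only about 1 N of residual force reading.

**Disagreements:**
- The wrist camera put the door about 5 mm farther out than my fit from the other two cameras.
- Because of that, my correction brought the fingertips against the hook's bracket at about 4 N. I backed off 3 mm before pressing.

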